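Hold the tall sample cell in the photometer's light path

TASK

Draw the tall sample cell up out of the slotted rack, with the fingers only on its two narrow frosted sides and never on its clear windows, and carry it upright to the photometer. Finish while still holding it there, still and upright, midway between lamp and detector with the light passing squarely through the middle of its windows and the cell touching nothing but your fingers; do not put it down or let go. Do not bump the cell against the photometer, and leave the short cells and the other things on the table as they stand.

Things in the scene. Friction and masses are not known exactly. Their poses are not given: they have to be found in the camera images.
- tall_cell: tall sample cell, an upright glass cuvette 12 mm thick (its x), 30 mm wide (y), 70 mm tall (z), 30 to 60 g. Narrow frosted (whitish) sides: the flat faces at y = +-15 mm, 12 by 70 mm; clear windows face +-x. Origin: centre of its underside. Stands in any of the rack's three slots, its x along the rack's x, its foot 26 mm deep in the slot, 44 mm standing out
- tall_cell_windows: the two clear windows of the tall cell, fixed to it: each 22 mm wide, from 4 to 70 mm up the cell, facing the cell's +-x. Same origin and axes as tall_cell. The fingers must not touch them
- window_middle (a point): the middle of the tall cell's windows: on the cell's vertical mid line, 37 mm above its underside (33 mm below its top)
- short_cell_1: a short cell: like the tall cell but 46 mm tall, 20 mm of it out of its slot. Stays in the rack. Origin: centre of its underside
- short_cell_2: the other short cell, same size (46 mm tall). Stays in the rack. Origin: centre of its underside
- rack: white slotted block, 150 mm long (its x), 62 mm wide (y), 34 mm high, fixed. Three upright slots at x = -42, 0, +42 mm, each 14.4 mm (x) by 32.4 mm (y), 26 mm deep, floor 8 mm above the table. Origin: centre of its underside; its long side runs roughly left to right. Stands left or right on the table, the photometer on the other side
- photometer: fixed: base plate 250 mm long (its x), 64 mm wide (y), rails up to 15 mm high; at its ends two white housings on dark pedestals, 62 mm long, 60 mm wide, tops 127 mm up: lamp with fins (132 mm up) at x = -90 mm, detector at x = +90 mm. Free gap of 100 mm between their black lens tubes (30 mm across). The light runs along its x, 95 mm above the table. Origin: centre of underside
- light_path_middle (a point): the middle of the light path: midway between the two lens tubes, on their common axis, 95 mm above the table. Same axes as the photometer: x along the light, z up
- tube: 50 ml centrifuge tube standing on its cap, 38 mm across, 115 mm tall, between rack and photometer; bystander. Origin: centre of its underside
- small_dish: closed petri dish, 55 mm across, 14 mm high; bystander. Origin: centre of its underside
- big_dish: closed petri dish, 90 mm across, 17 mm high, behind rack and photometer; bystander. Origin: centre of its underside
- pen: black felt pen lying flat, 135 mm long (its y), 13 mm thick, behind rack and photometer; bystander. Origin: centre of its underside
- bottle_a: glass media bottle with white cover, 87 mm across, 182 mm tall, behind rack and photometer; bystander. Origin: centre of its underside

How it is judged:
On the way:
1. the tall cell is drawn up clear of its slot, held by the fingers (z of tall_cell in the frame of rack above 0.04 m and contact force between tall_cell and the fingers above 1 N), for 0.2 s.
At the end, for the whole second after the job is handed in: Tall cell held still by its frosted sides only, clear of the photometer: window middle within 25 mm of the light path middle along the light, 7 mm sideways, 9 mm in height; square within 0.15 rad, upright within 0.12; short cells within 10 mm, other things 20 mm, of their start (x of window_middle in the frame of light_path_middle between -0.025 and 0.025 m and y of window_middle in the frame of light_path_middle between -0.007 and 0.007 m and z of window_middle in the frame of light_path_middle between -0.009 and 0.009 m and angle between the x axis of tall_cell and the x axis of photometer, either way round below 0.15 rad and angle between tall_cell's own z axis and vertical below 0.12 rad and contact force between tall_cell and the fingers above 1 N and contact force between tall_cell and photometer below 0.1 N and contact force between tall_cell_windows and the fingers below 0.3 N and linear speed of tall_cell below 0.02 m/s and angular speed of tall_cell below 0.2 rad/s and distance of each of short_cell_1, short_cell_2 from where it was at the start of the episode below 0.01 m and distance of each of tube, small_dish, big_dish, pen, bottle_a from where it was at the start of the episode below 0.02 m); the arm keeps its last pose, push and grip.
It fails at once if the fingers touch the clear windows of the tall cell (contact force between tall_cell_windows and the fingers above 0.3 N).
It fails at once if the tall cell is tipped over (more than 0.35 rad from upright) (angle between tall_cell's own z axis and vertical above 0.35 rad).
It fails at once if the tall cell is bumped against the photometer (contact force between tall_cell and photometer above 2 N).
It fails at once if a short cell is disturbed (distance of any of short_cell_1, short_cell_2 from where it was at the start of the episode above 0.015 m).
It fails at once if a bystander is knocked about (distance of any of tube, small_dish, big_dish, pen, bottle_a from where it was at the start of the episode above 0.025 m).
It also fails if it takes over 45 s, if anything falls off the work surface, if the arm or the gripper's body presses on something with over 40 N, if the wrist force passes 120 N, or if a joint passes its speed limit or range.

ROBOT

A 7-joint arm with a two-finger parallel gripper is mounted at the origin on a cart in front of the work surface, level with it; the furniture and walls round the work are solid. World frame = base frame: x ahead of the robot, y to its left, z up, the work surface at z = 0. Lengths are in m, angles in rad, forces in N, time in s.
With the tool pointing down it reaches from about 0.4 to 0.875 m from the base axis. Payload 19.3 kg.
Tool frame: the origin (TCP) lies at the very end of the fingers, on their centre line; the grasp point (between the pads) lies 19 mm behind it; z points along the fingers, y is the line along which they close (so a half turn about z gives the same grasp; the last joint's range is limited). The gripper opens to 85 mm and grips with 20 to 120 N. Pads are 22 mm wide; open, the fingers measure 114 mm over their backs; the gripper's body (76 mm by 85 mm) begins 54 mm behind the grasp point. The pads swing forward as they close: fully open they stand 13 mm farther back than shut.
Start: joints at [1.031, 0.521, -0.036, 1.599, 0.021, 1.021, -0.113], TCP at [0.283, -0.557, 0.231] pointing down, gripper open.
Joint ranges: [-2.91, 2.91], [-0.3, 2.13], [-1.5, 1.42], [0.17, 2.43], [-1.26, 4.41], [0.16, 1.93], [-2.52, 2.52]. Speed limits (rad/s): [1.89, 1.89, 2.39, 2.39, 3.01, 3.01, 3.01].

INTERFACE

Orientations are given as [roll, pitch, yaw] about the fixed x, y, z axes, in that order (R = Rz(yaw) Ry(pitch) Rx(roll)).
In Python, from workcell import bot, grab_frame, calibration, job gives the robot as it stands.
- The arm moves only by the tool move_tool, called after "Emit:" as name([rows], argument=value, ...), one row to a line, values as JSON. Schema: {"type":"object","properties":{"increments":{"type":"object","properties":{"offsets":{"type":"array","items":{"type":"array","items":{"type":"number"},"minItems":7,"maxItems":7},"minItems":1,"maxItems":5}},"additionalProperties":false,"required":["offsets"]},"grip_n":{"type":"number"},"only":{"type":"string"},"quiet":{"type":"boolean"},"lines":{"type":"string"}},"required":["increments"],"additionalProperties":false}. increments is an object whose key "offsets" holds a list of rows, 1 to 5 of them, each of 7 numbers: the finger opening in m, then dx, dy, dz in a scale on which 1.0 is 0.3 m, then a rotation vector rx, ry, rz in a scale on which 1.0 is 2 pi rad; each row is the pose to reach, as a shift and turn from the pose commanded when the call began, along the tool's axes at that moment; what a row does not reach only later rows make up. A row lasts 1/8 s, in which the tool goes at most 0.0625 m and 0.188 rad, less where a joint would pass 70% of its speed; a pose out of reach is approached as far as the arm can. The fingers move at their own pace and stop on an object; grip_n is the grip in N (left out, the last holds). Time passes only in rows, so rows that do not move let the fingers close. The tool returns the time, the measured TCP pose, the force, the opening and the grip force at its end. only (a regular expression) keeps the lines of the reply that match it, lines (a string "A,B") keeps lines A to B, and quiet returns only ok. A shift or turn number past 1, either way, is cut back to 1. Input that does not fit is refused with a message, and nothing moves.
- bot.observe(): the state, without advancing time (a new reading comes with each control period).
- grab_frame(name): name is "side" or "top"; returns (picture, depth): 420x560x3 uint8, blue, green, red; 420x560 float32, m along the optical axis (not along the pixel's ray), 0 where there is no reading.
- calibration(name): a dict with "vfov" (degrees; the focal length in pixels is half the picture's height over the tangent of half this angle, whatever the lens; pixels are square), "cx", "cy" (the principal point, pixels), "eye" and "attitude" of the camera in the world. Camera axes: x right, y down, z forward; pixel columns grow to the right and rows downward; lengths in m; the calibration is good to about 2 mm. A picture is of the moment at which its call begins. calibration takes no time and is no camera call.
- job.job_done(): hands the job in; it is judged then, once.
The state is a dict: "clock": time; "qpos": joint angles; "qd": joint speeds; "joint_efforts": joint torques, N m; "position": TCP position; "tool_rot": TCP orientation; "force": force on the tool from outside, world axes, zero at the start; "moment": the same for the moment, N m; "grip_width": finger opening in m; "finger_force": force on a finger pad.
Only numpy, scipy, OpenCV 4.12 (cv2) and the standard library are available. Lean on these libraries where they do the work, as an engineer would, in place of code of your own. Each camera call takes 0.05 s, during which the arm holds its last target. There are 200 camera calls.

## Working session

There is one attempt and no reset: what is moved stays moved. The work goes in short steps, Python scripts to look and compute and a tool call to move; the robot and the scene stay as the last step left them, time stands still between calls to the robot, and variables do not carry over. Pictures are saved under pics/ and viewed, at most 13 in all, crops included, and the job is handed in when it is done.

```bash
ls; mkdir -p pics; python3 - <<'E'
from workcell import bot, grab_frame, calibration, job
import cv2,numpy as np
for n in("side","top"):
    p,d=grab_frame(n); cv2.imwrite(f"pics/{n}0.png",p); np.save(f"{n}0.npy",d); print(n,calibration(n))
print(bot.observe())
E
```

```text
pics
side {'vfov': 51.659205065938714, 'cx': 281.34228567522507, 'cy': 207.499588384147, 'eye': array([ 0.4605351 , -0.71722293,  0.61716462]), 'attitude': array([-2.21761129,  0.01034718, -0.19528882])}
top {'vfov': 56.315167110991126, 'cx': 280.9753637066197, 'cy': 211.47784446708505, 'eye': array([0.38417413, 0.00199119, 0.90681822]), 'attitude': array([-2.89392310e+00,  8.13216106e-04, -1.56381977e+00])}
{'clock': 0.1, 'qpos': array([ 1.03079606,  0.52191024, -0.03631875,  1.5999458 ,  0.02117972,
        1.02111486, -0.11284472]), 'qd': array([-0.00014002, -0.00186891, -0.00023761, -0.00110454, -0.00055924,
        0.00078324,  0.00123388]), 'joint_efforts': array([ 4.85700031e-03, -9.28489995e+01,  1.98449515e+00, -3.70530760e+01,
        1.81639614e-02,  5.40823050e-03,  5.71262376e-05]), 'position': array([ 0.28277553, -0.55703189,  0.23081277]), 'tool_rot': array([-3.14060022e+00,  5.72608722e-05,  4.69726373e-01]), 'force': array([-0.12238449, -0.60478693,  0.68446845]), 'moment': array([0.00626423, 0.01469519, 0.03755685]), 'finger_force': 0.0, 'grip_width': 0.08529515962482423}
```

View pics/side0.png

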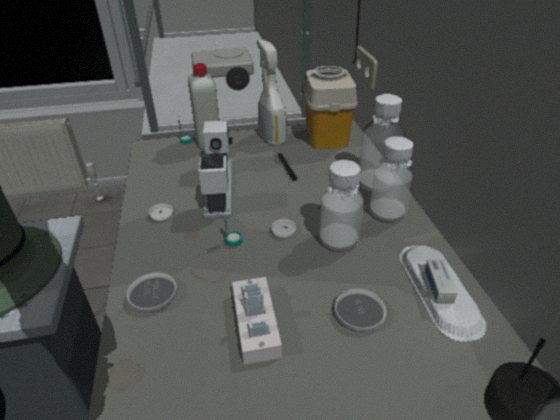

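View pics/top0.png

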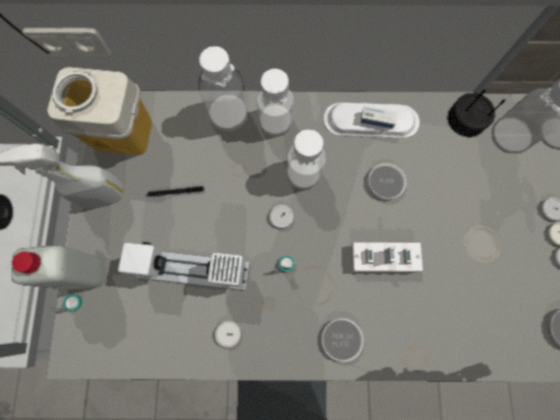

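The side view shows the rack at about (257,320) and the photometer at about (215,175). In the top view the rack is at (388,257) and the photometer at (185,265), with the lamp fins at (228,268). I'll zoom in on both.

```bash
python3 - <<'E'
import cv2,numpy as np
s=cv2.imread("pics/side0.png");t=cv2.imread("pics/top0.png")
a=cv2.resize(s[265:370,215:305],None,fx=5.6,fy=5.6,interpolation=2)
b=cv2.resize(t[230:285,340:435],None,fx=8,fy=8,interpolation=2)
c=cv2.resize(t[225:305,110:260],None,fx=5.2,fy=5.2,interpolation=2)
d=cv2.resize(s[110:225,180:255],None,fx=5,fy=5,interpolation=2)
cv2.imwrite("pics/a.png",np.hstack([a,np.pad(cv2.resize(s[110:225,180:255],None,fx=5.1,fy=5.1)[:588,:290],((0,588-586),(0,0),(0,0)))]) if 0 else a)
cv2.imwrite("pics/b.png",b);cv2.imwrite("pics/c.png",c);cv2.imwrite("pics/d.png",d)
for i in (a,b,c,d):print(i.shape)
E
```

```text
(588, 504, 3)
(440, 760, 3)
(416, 780, 3)
(575, 375, 3)
```

View pics/a.png

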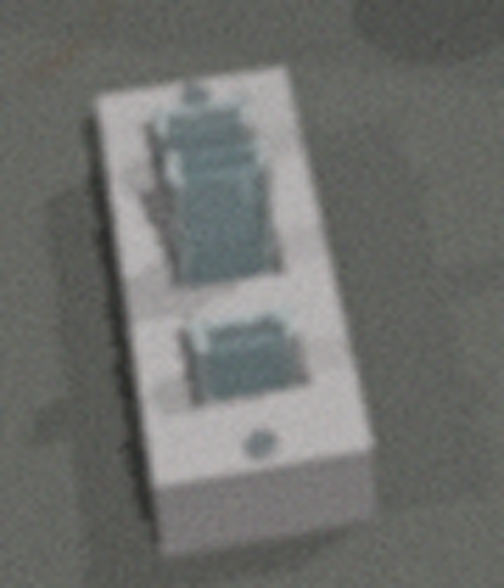

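View pics/b.png

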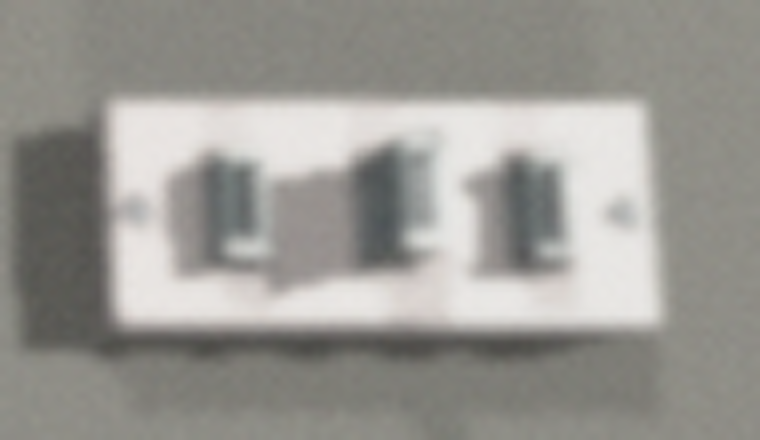

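View pics/c.png

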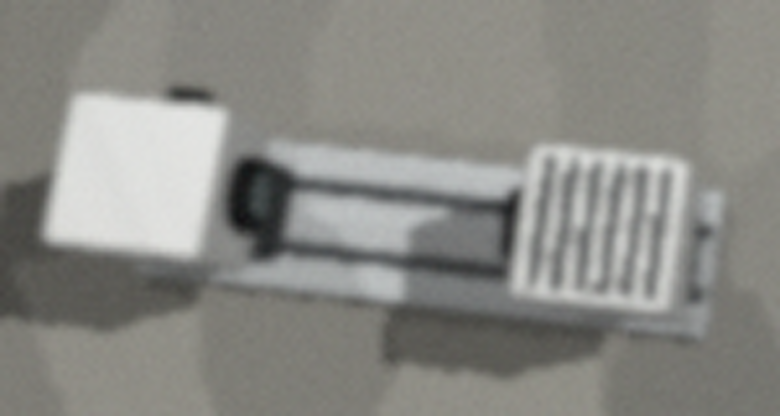

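View pics/d.png

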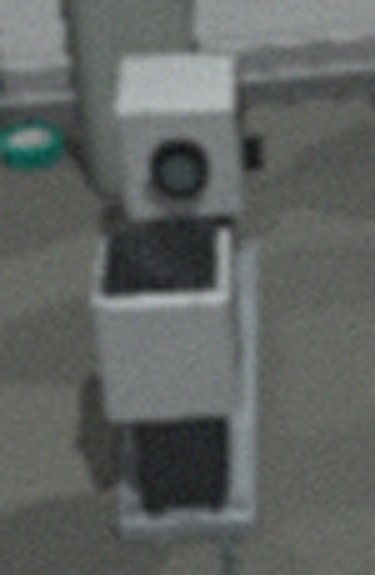

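The tall cell is in the middle slot: its far top edge is at (170..265,150) in side crop a, and it stands higher than its neighbours. The crops also give the rack top corners and both housing tops. Next I'll triangulate these between the two views.

```bash
cat > h.py <<'E'
import numpy as np
from scipy.spatial.transform import Rotation as Ro
from workcell import calibration
def ray(n,uv):
    c=calibration(n);f=210/np.tan(np.radians(c['vfov']/2))
    d=np.array([(uv[0]-c['cx'])/f,(uv[1]-c['cy'])/f,1])
    return np.array(c['eye']),Ro.from_euler('xyz',c['attitude']).as_matrix()@d
def plane(n,uv,z):
    e,d=ray(n,uv);return e+d*(z-e[2])/d[2]
def tri(us,ut):
    e1,d1=ray('side',us);e2,d2=ray('top',ut)
    s=np.linalg.lstsq(np.c_[d1,-d2],e2-e1,rcond=None)[0]
    a,b=e1+d1*s[0],e2+d2*s[1];return (a+b)/2,np.linalg.norm(a-b)
def proj(n,p):
    c=calibration(n);f=210/np.tan(np.radians(c['vfov']/2))
    q=Ro.from_euler('xyz',c['attitude']).as_matrix().T@(np.asarray(p)-c['eye'])
    return np.array([c['cx']+f*q[0]/q[2],c['cy']+f*q[1]/q[2]])
E
python3 - <<'E'
from h import *
import cv2
np.set_printoptions(precision=4,suppress=True)
S=lambda p,s,o:((np.array(p)+.5)/s-.5)+o
A=lambda p:S(p,5.6,(215,265));B=lambda p:S(p,8,(340,230));C=lambda p:S(p,5.2,(110,225));D=lambda p:S(p,5,(180,110))
print("rack corners")
for a,b in [((97,97),(113,327)),((288,67),(107,100)),((372,447),(645,100)),((155,487),(662,327))]: print(*tri(A(a),B(b)),plane('top',B(b),.034),plane('side',A(a),.034))
print("lamp/det tops")
for d,c in [((125,55),(43,243)),((232,55),(75,95)),((235,107),(228,105)),((115,107),(203,260)), ((230,298),(690,160)),((95,298),(672,310))]: print(*tri(D(d),C(c)))
im=cv2.imread("pics/top0.png");g=cv2.cvtColor(im,cv2.COLOR_BGR2GRAY);dt=np.load("top0.npy");e0,_=ray('top',(0,0))
R=[]
for nm,(x0,x1,y0,y1),lo,hi in [("rack",(335,435,230,290),.028,.04),("det",(110,165,235,285),.118,.142),("lamp",(200,255,245,290),.118,.142),("cells",(335,435,230,290),.048,.095)]:
    P=[]
    for v in range(y0,y1):
        for u in range(x0,x1):
            if dt[v,u]>0:
                e,d=ray('top',(u,v));p=e+d*dt[v,u]
                if lo<p[2]<hi:P.append(p)
    P=np.array(P)
    if len(P)<5: print(nm,len(P));continue
    r=cv2.minAreaRect((P[:,:2]*1000).astype(np.float32));print(nm,len(P),"medz",np.median(P[:,2]),"mean",P.mean(0),r)
# brightness masks
for nm,(x0,x1,y0,y1),z in [("rack",(335,435,230,290),.034),("det",(110,165,235,285),.127),("lamp",(200,258,245,290),.131)]:
    m=np.zeros_like(g);m[y0:y1,x0:x1]=(g[y0:y1,x0:x1]>165)*255
    cs=max(cv2.findContours(cv2.morphologyEx(m,cv2.MORPH_CLOSE,np.ones((5,5))),0,1)[0],key=cv2.contourArea)
    W=np.array([plane('top',q[0],z)[:2] for q in cs],np.float32)*1000
    print(nm,cv2.minAreaRect(W))
E
```

```text
rack corners
[ 0.4723 -0.1579  0.0313] 0.0010464001893882686 [ 0.4715 -0.1574  0.034 ] [ 0.4728 -0.1603  0.034 ]
[ 0.5356 -0.1584  0.0325] 0.0007907930433131945 [ 0.535  -0.1582  0.034 ] [ 0.5358 -0.1598  0.034 ]
[ 0.5352 -0.3092  0.0345] 0.0013649173568349097 [ 0.536  -0.3094  0.034 ] [ 0.5346 -0.309   0.034 ]
[ 0.4729 -0.3092  0.0334] 0.0006002788219181356 [ 0.4726 -0.309   0.034 ] [ 0.4732 -0.3096  0.034 ]
lamp/det tops
[0.4591 0.3259 0.1257] 0.003446705131312463
[0.5149 0.3208 0.1228] 0.00017536294969038672
[0.5111 0.2607 0.1236] 0.0002829704213896611
[0.452  0.2635 0.1284] 0.0016514501733006957
[0.4913 0.0807 0.1251] 0.0009789201271464744
[0.4346 0.0853 0.1297] 0.0017449849703621535Traceback (most recent call last):
  File "<stdin>", line 17, in <module>
  File "h.py", line 5, in ray
    c=calibration(n);f=210/np.tan(np.radians(c['vfov']/2))
ValueError: time passes only in moves, steps and waits
```

```bash
sed -i 's/^from workcell import calibration/import workcell\nCAL={n:workcell.calibration(n) for n in ("side","top")}\ncalibration=CAL.get/' h.py
python3 - <<'E'
from h import *
import cv2
np.set_printoptions(precision=4,suppress=True)
im=cv2.imread("pics/top0.png");g=cv2.cvtColor(im,cv2.COLOR_BGR2GRAY);dt=np.load("top0.npy")
for nm,(x0,x1,y0,y1),lo,hi in [("rack",(335,435,230,290),.028,.04),("det",(110,165,235,285),.118,.142),("lamp",(200,255,245,290),.118,.142),("cells",(335,435,230,290),.048,.095)]:
    P=np.array([e+d*dt[v,u] for v in range(y0,y1) for u in range(x0,x1) if dt[v,u]>0 for e,d in [ray('top',(u,v))]])
    P=P[(P[:,2]>lo)&(P[:,2]<hi)]
    if len(P)<5: print(nm,len(P));continue
    print(nm,len(P),"medz",np.median(P[:,2]),"mean",P.mean(0),cv2.minAreaRect((P[:,:2]*1000).astype(np.float32)))
for nm,(x0,x1,y0,y1),z in [("rack",(335,435,230,290),.034),("det",(110,165,235,285),.127),("lamp",(200,258,245,290),.131)]:
    m=np.zeros_like(g);m[y0:y1,x0:x1]=(g[y0:y1,x0:x1]>150)*255
    cs=max(cv2.findContours(cv2.morphologyEx(m,cv2.MORPH_CLOSE,np.ones((5,5))),0,1)[0],key=cv2.contourArea)
    print(nm,cv2.minAreaRect(np.array([plane('top',q[0],z)[:2] for q in cs],np.float32)*1000))
S=lambda p,s,o:((np.array(p)+.5)/s-.5)+o
A=lambda p:S(p,5.6,(215,265));B=lambda p:S(p,8,(340,230));C=lambda p:S(p,5.2,(110,225));D=lambda p:S(p,5,(180,110))
print("tall top, near side corners",tri(A((172,180)),B((437,243))),tri(A((268,172)),B((437,138))))
print("tall top plane .078 from top",[plane('top',B(q),.078) for q in [(437,243),(437,138),(405,245),(395,145)]])
print("side",[plane('side',A(q),.078) for q in [(172,180),(268,172),(165,150),(258,148)]])
print("slot/cell in top z.034 ", [plane('top',B(q),.034) for q in [(355,265),(400,268)]])
E
```

```text
rack 1562 medz 0.03408473227483294 mean [ 0.5021 -0.2306  0.0341] ((503.20001220703125, -232.43655395507812), (61.34491729736328, 150.5823516845703), 0.23290321230888367)
det 945 medz 0.12685111116599213 mean [0.483  0.2928 0.1266] ((483.8529357910156, 294.3303527832031), (62.23524856567383, 60.12363815307617), 83.9737548828125)
lamp 948 medz 0.12741016836800678 mean [0.464 0.115 0.128] ((464.84466552734375, 116.02371215820312), (62.3406982421875, 59.879512786865234), 83.83387756347656)
cells 258 medz 0.055038712294904146 mean [ 0.503  -0.2308  0.0607] ((502.788818359375, -232.19659423828125), (96.44560241699219, 30.395383834838867), 88.99307250976562)
rack ((503.2462463378906, -234.97422790527344), (64.80937957763672, 155.12498474121094), 0.3915881812572479)
det ((484.5082702636719, 292.3569030761719), (63.791412353515625, 60.464603424072266), 83.13764190673828)
lamp ((465.5417175292969, 117.29862213134766), (97.4583511352539, 59.9207878112793), 84.04752349853516)
tall top, near side corners (array([ 0.49  , -0.2366,  0.075 ]), np.float64(0.000218027344787993)) (array([ 0.5181, -0.2386,  0.0743]), np.float64(0.00043569722795210725))
tall top plane .078 from top [array([ 0.4898, -0.2358,  0.078 ]), array([ 0.5177, -0.2375,  0.078 ]), array([ 0.4892, -0.2273,  0.078 ]), array([ 0.5158, -0.2263,  0.078 ])]
side [array([ 0.4898, -0.2393,  0.078 ]), array([ 0.5175, -0.2419,  0.078 ]), array([ 0.4892, -0.2275,  0.078 ]), array([ 0.5161, -0.2322,  0.078 ])]
slot/cell in top z.034  [array([ 0.4891, -0.2252,  0.034 ]), array([ 0.4884, -0.2377,  0.034 ])]
```

Depth agrees with the two-view points and with the given sizes:

| Item | Measured |
|---|---|
| Rack | centre (0.503, -0.2325), aligned with world y |
| Cell top z | about 0.076 (0.078 expected) |
| Lamp | (0.465, 0.116) |
| Detector | (0.484, 0.294) |
| Light middle | (0.4744, 0.205), axis yaw 84° |

I'll start the move over the rack.

The manual's scale: shifts go in shares of 0.3 m and turns go in shares of 2 pi rad. Converting my numbers, 0.172 m / 0.3 = 0.5733, -0.095 m / 0.3 = -0.3167, -0.55 rad / 6.2832 = -0.0875.

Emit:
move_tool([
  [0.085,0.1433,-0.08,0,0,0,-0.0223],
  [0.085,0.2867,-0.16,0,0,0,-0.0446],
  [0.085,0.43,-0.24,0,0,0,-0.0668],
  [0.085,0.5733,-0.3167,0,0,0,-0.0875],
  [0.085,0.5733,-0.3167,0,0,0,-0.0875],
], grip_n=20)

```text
refused: increments: the value is not of type 'object' (schema: type "object"). Nothing was moved.
```

The error is about the shape of the input: an object with the rows under "offsets". Fixing that and sending the same move.

Emit:
move_tool(increments={"offsets":[[0.085,0.1433,-0.08,0,0,0,-0.0223],[0.085,0.2867,-0.16,0,0,0,-0.0446],[0.085,0.43,-0.24,0,0,0,-0.0668],[0.085,0.5733,-0.3167,0,0,0,-0.0875],[0.085,0.5733,-0.3167,0,0,0,-0.0875]]}, grip_n=20)

```text
clock: 0.72
position: [0.3955, -0.3916, 0.2313]
tool_rot: [-3.142, -0.001, 1.027]
force: [0.2, -1.2, 0.7]
grip_width: 0.0851
finger_force: 0.0
```

```bash
cat > go.py <<'E'
# python3 go.py x y z yaw : shift/turn in tool axes from the present pose to a vertical tool pose
import sys;from h import *;from workcell import bot
s=bot.observe();x,y,z,w=map(float,sys.argv[1:])
R=Ro.from_euler('xyz',s['tool_rot']);T=Ro.from_euler('xyz',[np.pi,0,w])
np.set_printoptions(precision=4,suppress=True)
print(s['clock'],s['position'],s['tool_rot'],"d",R.inv().apply(np.array([x,y,z])-s['position']),(R.inv()*T).as_rotvec(),s['grip_width'],s['finger_force'])
E
python3 go.py .503 -.2325 .2 1.571
python3 - <<'E'
from h import *
print("bottle cap",plane('top',(308,145),.182),"tube top",plane('top',(287,264),.115), tri((344,172),(308,145)))
E
```

```text
0.725 [ 0.3955 -0.3916  0.2313] [-3.1415 -0.0014  1.0266] d [0.1918 0.0096 0.0316] [ 0.0003 -0.0014 -0.5444] 0.08509974244277757 0.0
bottle cap [ 0.70430876 -0.04898567  0.182     ] tube top [ 0.47538754 -0.00885944  0.115     ] (array([ 0.70982417, -0.04984893,  0.16999168]), np.float64(0.0003880761534943555))
```

In the tool's units: 0.1918 m / 0.3 = 0.6393, 0.144 m / 0.3 = 0.48, -0.5444 rad / 6.2832 = -0.0866.

Emit:
move_tool(increments={"offsets":[[0.085,0.16,0.0067,0.0267,0,0,-0.0216],[0.085,0.32,0.0167,0.0533,0,0,-0.0433],[0.085,0.48,0.0233,0.08,0,0,-0.0649],[0.085,0.6393,0.032,0.1053,0,-0.0002,-0.0866],[0.085,0.6393,0.032,0.1053,0,-0.0002,-0.0866]]}, grip_n=20)

```text
clock: 1.35
position: [0.5032, -0.2336, 0.199]
tool_rot: [-3.141, -0.001, 1.569]
force: [-0.0, -0.1, -0.2]
grip_width: 0.0849
finger_force: 0.0
```

```bash
python3 go.py .503 -.2325 .046 1.571
python3 - <<'E'
from workcell import grab_frame
import cv2
p,d=grab_frame("side");cv2.imwrite("pics/s1.png",cv2.resize(p[150:400,150:400],None,fx=2.4,fy=2.4,interpolation=2))
E
```

```text
1.35 [ 0.5032 -0.2336  0.199 ] [-3.141  -0.0008  1.5694] d [ 0.001  -0.0001  0.153 ] [-0.0006 -0.0008 -0.0016] 0.08487672113647622 0.0
```

View pics/s1.png

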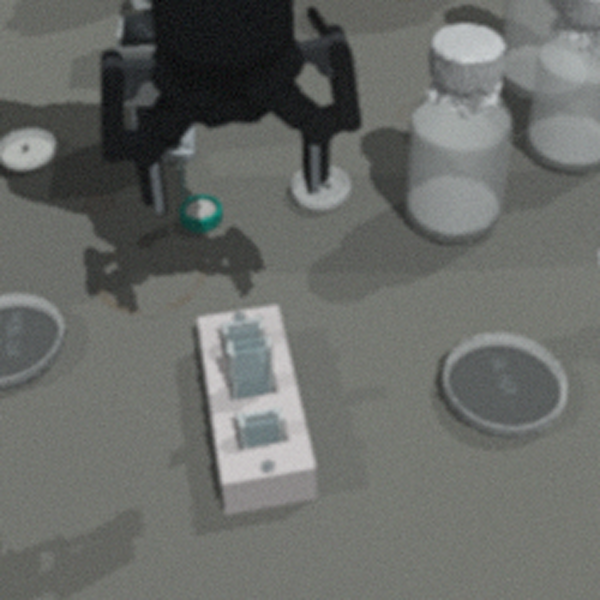

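Open fingers straddle the rack, with tips at full-frame pixels about (215,235) and (281,227). I'll check that against the TCP projection while descending partway.

In the tool's units: 0.1 m / 0.3 = 0.3333, 0.075 m / 0.3 = 0.25, -0.001 rad / 6.2832 = -0.0002.

```bash
python3 -c "
from h import *
print(proj('side',(.503,-.2336,.207)),proj('side',(.503-.043,-.2336,.21)),proj('side',(.503+.043,-.2336,.21)))"
```

```text
[248.46729751 232.76657214] [218.71008148 235.17085602] [277.39842458 227.29447583]
```

Emit:
move_tool(increments={"offsets":[[0.085,0.0033,0,0.1333,0,-0.0002,-0.0002],[0.085,0.0033,0,0.25,0,-0.0002,-0.0002],[0.085,0.0033,0,0.3333,0,-0.0002,-0.0002],[0.085,0.0033,0,0.3333,0,-0.0002,-0.0002]]}, grip_n=20)

```text
clock: 1.9
position: [0.5003, -0.2365, 0.0984]
tool_rot: [-3.138, 0.001, 1.562]
force: [0.2, 0.5, 0.3]
grip_width: 0.0854
finger_force: 0.0
```

```bash
python3 go.py .503 -.2325 .046 1.571
python3 - <<'E'
from workcell import grab_frame
import cv2
p,d=grab_frame("side");cv2.imwrite("pics/s2.png",cv2.resize(p[220:370,170:330],None,fx=4,fy=4,interpolation=2))
E
```

```text
1.9 [ 0.5003 -0.2365  0.0984] [-3.1383  0.0014  1.5624] d [0.0041 0.0028 0.0524] [-0.0033  0.0014 -0.0086] 0.08536432557238383 0.0
```

View pics/s2.png

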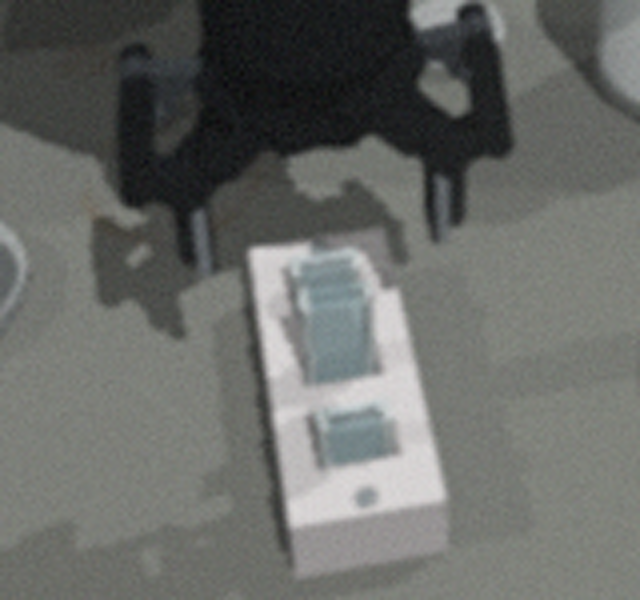

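Projection matches, and the fingers are clear on both sides of the cell. The reported TCP has shifted about 3 mm, so I'll let it settle.

Emit:
move_tool(increments={"offsets":[[0.085,0,0,0,0,0,0],[0.085,0,0,0,0,0,0]]}, grip_n=20)

```text
clock: 2.2
position: [0.5022, -0.2359, 0.1007]
tool_rot: [3.141, 0.003, 1.565]
force: [0.9, 0.1, -0.2]
grip_width: 0.0852
finger_force: 0.0
```

```bash
python3 go.py .503 -.2325 .046 1.571
```

```text
2.2 [ 0.5022 -0.2359  0.1007] [3.1405 0.0027 1.5645] d [0.0036 0.0007 0.0547] [ 0.001   0.0027 -0.0065] 0.08518180761210616 0.0
```

In the tool's units: 0.0547 m / 0.3 = 0.1823, 0.04 m / 0.3 = 0.1333, -0.005 rad / 6.2832 = -0.0008.

Emit:
move_tool(increments={"offsets":[[0.085,0.0067,0,0.0667,0,0.0003,-0.0008],[0.085,0.01,0.0017,0.1333,0,0.0003,-0.0008],[0.085,0.01,0.0017,0.1823,0,0.0003,-0.0008],[0.085,0.01,0.0017,0.1823,0,0.0003,-0.0008],[0.085,0.01,0.0017,0.1823,0,0.0003,-0.0008]]}, grip_n=20)

```text
clock: 2.82
position: [0.5027, -0.2327, 0.0456]
tool_rot: [3.141, 0.0, 1.57]
force: [-0.9, -0.2, 1.1]
grip_width: 0.0851
finger_force: 0.0
```

```bash
python3 go.py .503 -.2325 .046 1.571
```

```text
2.825 [ 0.5027 -0.2327  0.0456] [3.1412 0.0002 1.57  ] d [ 0.0002  0.0003 -0.0004] [ 0.0004  0.0002 -0.001 ] 0.08509842487695517 0.0
```

Emit:
move_tool(increments={"offsets":[[0.036,0,0,0,0,0,0],[0.036,0,0,0,0,0,0],[0.036,0,0,0,0,0,0],[0.036,0,0,0,0,0,0],[0.036,0,0,0,0,0,0]]}, grip_n=25)

```text
clock: 3.45
position: [0.5024, -0.2325, 0.045]
tool_rot: [-3.141, -0.0, 1.57]
force: [1.5, -0.7, -1.3]
grip_width: 0.0361
finger_force: 0.0
```

Emit:
move_tool(increments={"offsets":[[0.02,0,0,0,0,0,0],[0.02,0,0,0,0,0,0],[0.02,0,0,0,0,0,0],[0.02,0,0,0,0,0,0],[0.02,0,0,0,0,0,0]]}, grip_n=25)

```text
clock: 4.08
position: [0.5025, -0.2325, 0.045]
tool_rot: [-3.142, -0.0, 1.57]
force: [2.3, -0.2, -1.3]
grip_width: 0.0295
finger_force: 29.2
```

```bash
python3 go.py .503 -.2325 .056 1.571
```

```text
4.075 [ 0.5025 -0.2325  0.045 ] [-3.1416 -0.0001  1.5702] d [ 0.      0.0005 -0.011 ] [-0.     -0.0001 -0.0008] 0.02947631486013601 29.193202257156372
```

Gripped at 29.5 mm, which fits the 30 mm width. I'll lift straight up.

Emit:
move_tool(increments={"offsets":[[0.02,0,0,-0.0267,0,0,0],[0.02,0,0,-0.0533,0,0,0],[0.02,0,0,-0.0867,0,0,0],[0.02,0,0,-0.12,0,0,0],[0.02,0,0,-0.1533,0,0,0]]}, grip_n=25)

```text
clock: 4.7
position: [0.5022, -0.2326, 0.0918]
tool_rot: [-3.141, 0.0, 1.57]
force: [-0.5, -0.1, -0.1]
grip_width: 0.0297
finger_force: 29.2
```

Emit:
move_tool(increments={"offsets":[[0.02,0,0,-0.1,0,0,0],[0.02,0,0,-0.2167,0,0,0],[0.02,0,0,-0.3333,0,0,0],[0.02,0,0,-0.4167,0,0,0],[0.02,0,0,-0.4167,0,0,0]]}, grip_n=25)

```text
clock: 5.32
position: [0.503, -0.2328, 0.2181]
tool_rot: [3.139, 0.001, 1.57]
force: [0.7, 0.8, -1.1]
grip_width: 0.0297
finger_force: 29.2
```

```bash
python3 go.py .49 0 .215 1.52
```

```text
5.325 [ 0.503  -0.2328  0.2181] [3.1393 0.0012 1.57  ] d [ 0.2328 -0.0132  0.0027] [0.0024 0.0012 0.05  ] 0.029652604478205696 29.198471903800964
```

```bash
python3 - <<'E'
from workcell import grab_frame
import cv2
p,d=grab_frame("side");cv2.imwrite("pics/s3.png",cv2.resize(p[150:370,170:330],None,fx=2.7,fy=2.7,interpolation=2))
E
```

```text
(no output)
```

View pics/s3.png

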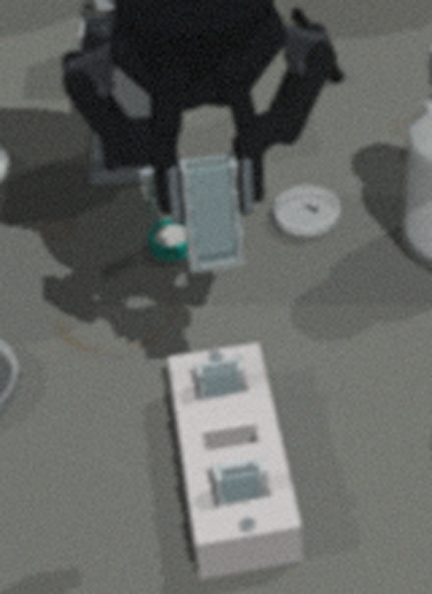

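The cell is out, upright and held by its narrow sides only. The side crop shows its bottom at about (215,267) and top at about (210,160), and both short cells are still seated. Next I'll carry it and check its height in the grip.

In the tool's units: 0.22 m / 0.3 = 0.7333, 0.175 m / 0.3 = 0.5833, 0.05 rad / 6.2832 = 0.008.

```bash
python3 -c "
from h import *
for u in [(215,267),(210,158)]:
    e,d=ray('side',((u[0]+.5)/2.7-.5+170,(u[1]+.5)/2.7-.5+150)); print(e+d*(-.2388-e[1])/d[1])"
```

```text
[ 0.50207934 -0.2388      0.18071807]
[ 0.50364519 -0.2388      0.25569888]
```

Emit:
move_tool(increments={"offsets":[[0.02,0.1,-0.0067,0,0,0,0.0016],[0.02,0.25,-0.0167,0,0,0,0.0032],[0.02,0.4167,-0.0267,0,0,0,0.0048],[0.02,0.5833,-0.0367,0,0,0,0.0064],[0.02,0.7333,-0.0467,0,0,0,0.008]]}, grip_n=25)

```text
clock: 6.0
position: [0.4877, -0.0109, 0.2153]
tool_rot: [-3.14, -0.0, 1.52]
force: [0.5, 0.1, -0.4]
grip_width: 0.0295
finger_force: 29.2
```

```bash
python3 go.py .4744 .205 .21 1.466
```

```text
6.0 [ 0.4877 -0.0109  0.2153] [-3.1399 -0.0001  1.5203] d [ 0.2149 -0.0242  0.0054] [-0.0017 -0.      0.0543] 0.0295216348471789 29.18148636817932
```

In the tool's units: 0.2149 m / 0.3 = 0.7163, 0.19 m / 0.3 = 0.6333, 0.0543 rad / 6.2832 = 0.0086.

Emit:
move_tool(increments={"offsets":[[0.02,0.1667,-0.02,0,0,0,0.0021],[0.02,0.3333,-0.04,0,0,0,0.0041],[0.02,0.5,-0.0567,0,0,0,0.0064],[0.02,0.6333,-0.07,0,0,0,0.008],[0.02,0.7163,-0.0807,0,-0.0002,0,0.0086]]}, grip_n=25)

```text
clock: 6.62
position: [0.4743, 0.2052, 0.2152]
tool_rot: [-3.141, 0.0, 1.468]
force: [0.6, 0.1, -0.9]
grip_width: 0.0298
finger_force: 29.2
```

Emit:
move_tool(increments={"offsets":[[0.02,0,0,0,0,0,0],[0.02,0,0,0,0,0,0],[0.02,0,0,0,0,0,0],[0.02,0,0,0,0,0,0]]}, grip_n=25)

```text
clock: 7.12
position: [0.4754, 0.2026, 0.216]
tool_rot: [3.141, 0.0, 1.465]
force: [0.7, 0.5, -1.0]
grip_width: 0.0296
finger_force: 29.2
```

```bash
python3 go.py .4744 .205 .095 1.466
```

```text
7.125 [0.4754 0.2026 0.216 ] [3.1409 0.0002 1.4649] d [ 0.0023 -0.0013  0.121 ] [ 0.0007  0.0002 -0.0011] 0.029604559491891072 29.167510271072388
```

In the tool's units: 0.1 m / 0.3 = 0.3333, -0.0005 m / 0.3 = -0.0017.

Emit:
move_tool(increments={"offsets":[[0.02,0.0033,-0.0017,0.0667,0,0,0],[0.02,0.0067,-0.0033,0.15,0,0,0],[0.02,0.0067,-0.0033,0.2333,0,0,0],[0.02,0.0067,-0.0033,0.3,0,0,0],[0.02,0.0067,-0.0033,0.3333,0,0,0]]}, grip_n=25)

```text
clock: 7.75
position: [0.4743, 0.205, 0.1152]
tool_rot: [-3.141, 0.0, 1.465]
force: [0.3, -0.4, -0.6]
grip_width: 0.0299
finger_force: 29.2
```

Emit:
move_tool(increments={"offsets":[[0.02,0,0,0,0,0,0],[0.02,0,0,0,0,0,0],[0.02,0,0,0,0,0,0]]}, grip_n=25)

```text
clock: 8.12
position: [0.4749, 0.2055, 0.1167]
tool_rot: [3.14, -0.001, 1.466]
force: [-0.7, -0.0, -0.6]
grip_width: 0.0294
finger_force: 29.2
```

```bash
python3 go.py .4744 .205 .095 1.466
python3 - <<'E'
from workcell import grab_frame
import cv2
p,d=grab_frame("side");cv2.imwrite("pics/s4.png",cv2.resize(p[100:230,160:280],None,fx=4.5,fy=4.5,interpolation=2))
E
```

```text
8.125 [0.4749 0.2055 0.1167] [ 3.14   -0.0005  1.4657] d [-0.0005 -0.0005  0.0217] [ 0.0016 -0.0005 -0.0003] 0.029413368037770535 29.18649673461914
```

View pics/s4.png

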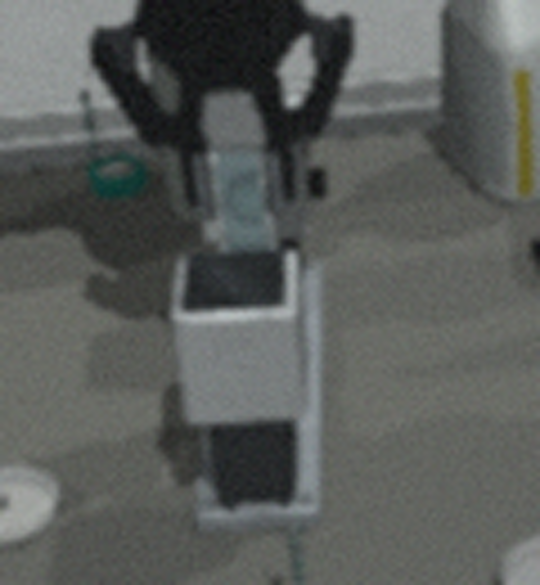

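The detector lens shows through the cell at about (243,190), centred across the cell's width. I'll lower the remaining 22 mm.

In the tool's units: 0.0217 m / 0.3 = 0.0723, 0.014 m / 0.3 = 0.0467, 0.001 rad / 6.2832 = 0.0002.

Emit:
move_tool(increments={"offsets":[[0.02,0,0,0.0233,0,0,0],[0.02,0,-0.0017,0.0467,0,0,0],[0.02,0,-0.0017,0.0723,0.0002,0,0],[0.02,0,-0.0017,0.0723,0.0002,0,0],[0.02,0,-0.0017,0.0723,0.0002,0,0]]}, grip_n=25)

```text
clock: 8.8
position: [0.4741, 0.2056, 0.0943]
tool_rot: [-3.141, -0.0, 1.466]
force: [-0.7, 0.6, -0.8]
grip_width: 0.0298
finger_force: 29.2
```

Emit:
move_tool(increments={"offsets":[[0.02,0,0,0,0,0,0],[0.02,0,0,0,0,0,0],[0.02,0,0,0,0,0,0],[0.02,0,0,0,0,0,0]]}, grip_n=25)

```text
clock: 9.3
position: [0.4741, 0.2055, 0.0944]
tool_rot: [-3.141, -0.0, 1.466]
force: [-1.0, -0.2, -0.7]
grip_width: 0.0293
finger_force: 29.2
```

```bash
python3 go.py .4744 .205 .095 1.466
python3 - <<'E'
from workcell import grab_frame
import cv2
p,d=grab_frame("side");cv2.imwrite("pics/s5.png",cv2.resize(p[100:230,160:280],None,fx=4.5,fy=4.5,interpolation=2))
E
```

```text
9.3 [0.4741 0.2055 0.0944] [-3.1414 -0.0001  1.4659] d [-0.0004  0.0004 -0.0006] [-0.0002 -0.0001 -0.0001] 0.02928062409170497 29.18772518634796
```

View pics/s5.png

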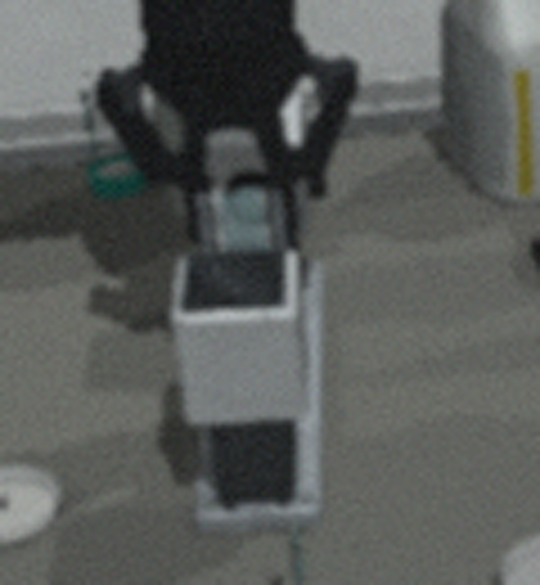

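The cell's top edge is at about (242,187), with the detector lens behind it, centred in the glass at about (245,200). The cell is still, and the force reading shows no contact. I'll hand in after a quick check of the top edge height.

```bash
python3 -c "
from h import *
from workcell import job
e,d=ray('side',(242.5/4.5-.5+160,187.5/4.5-.5+100)); p=e+d*(.205-e[1])/d[1]; print(p)
if abs(p[2]-.128)<.007: print(job.job_done())"
```

```text
[0.47501821 0.205      0.12884127]
the job is handed in; nothing more can be done
None
```

The tall cell is held still and upright midway between lamp and detector, gripped only by its frosted sides, and the job is handed in; my last measurements put it within 1–2 mm of the target, but no verdict was printed.

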